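# Clamp an aluminium pin with the bench clamp's edge thumbwheel

## Robot

A 6-joint arm with a two-finger parallel gripper is mounted at the origin on the work surface. World frame = base frame: x ahead of the robot, y to its left, z up, the work surface at z = 0. Lengths are in mm, angles in degrees, forces in N, time in s.
With the tool pointing down it reaches from about 300 to 775 mm from the base axis. Payload 14.6 kg.
Tool frame: the origin (TCP) lies on the centre line of the jaws, within the pads' length; the fingertips stand 22 mm ahead of it and the grasp point (between the pads) lies 3 mm ahead of it; z points along the fingers, y is the direction in which the jaws open and shut (so a half turn about z gives the same grasp; the last joint's range is limited). The gripper opens to 94 mm and grips with 3 to 60 N. Pads are 16 mm wide; open, the fingers measure 119 mm over their backs; the gripper's body (75 mm by 177 mm) begins 78 mm behind the grasp point.
Start: joints at [-80.019, 17.183, 87.147, -0, 75.671, -3.816], TCP at [131.157, -534.123, 227.446] pointing down, gripper open.
Joint ranges: [-173.82, 173.82], [-45.26, 126.66], [13.44, 144.39], [-59.66, 239.66], [0, 175.72], [-146.38, 146.38]. Speed limits (degrees/s): [127.2, 127.2, 147.25, 180, 180, 180].

## Interface

Orientations are given as [roll, pitch, yaw] about the fixed x, y, z axes, in that order (R = Rz(yaw) Ry(pitch) Rx(roll)).
In Python, from plant import manip gives the robot as it stands.
- The arm moves only by the tool jog_arm, never from a script. Its argument "targets" is one flat list of numbers, 7 for each row, row after row: the gripper's target within -1 to 1 (shut at 1, half-way at 0, fully open at -1), then the shift along the tool's x, y, z normalised to -1 to 1, where 1 is 0.12 m, then the turn, a rotation vector about the tool's x, y, z normalised to -1 to 1, where 1 is 90 degrees. In form: [grip, x, y, z, wx, wy, wz, grip, x, y, z, wx, wy, wz, ...]. A call has exactly 8 rows; each row shifts and turns the pose as measured when the row begins, along the tool's axes as they then stand; what a row does not reach is not made up. A row lasts 1/10 s, in which the tool goes at most 50 mm and 8.59 degrees, less where a joint would pass 70% of its speed; a pose out of reach is approached as far as the arm can. A call with a number of a shift or a turn outside -1 to 1 is refused whole. A call with a gripper value outside its range is refused whole. The fingers move at their own pace and stop on an object; "force" is the grip in N (left out, the last holds). Time passes only in rows, so rows that do not move let the fingers close, or fill a call up. It gives the time, the measured TCP pose, the force and the opening at its end, in the units of the state.
- manip.read_state(): the state, without advancing time (a new reading comes with each control period).
- manip.snapshot(name): name is "scene" or "top"; returns a dict with "frame" (480x640x3 uint8, blue, green, red), "depth" (480x640 float32, mm along the optical axis (not along the pixel's ray), 0 where there is no reading), "mtx" (3x3 intrinsics, pixels), "dist_coeffs" ([k1, k2, p1, p2, k3] as OpenCV has them; the pictures are not rectified), "position" and "rotation" of the camera in the world. Camera axes: x right, y down, z forward; pixel columns grow to the right and rows downward; lengths in mm; the calibration is good to about 2 mm. A picture is of the moment at which its call begins.
- manip.close_job(): hands the job in, once; it reports no verdict.
The state is a dict: "time": time; "joint_positions": joint angles; "qvel": joint speeds; "joint_torque": joint torques, N m; "ee_pos": TCP position; "tcp_rot": TCP orientation; "contact_force": force on the tool from outside, world axes, zero at the start; "ft_torque": the same for the moment, N m; "grip_width": opening from 0.0 (shut) to 1.0 (fully open).
Only numpy, scipy, OpenCV 4.12 (cv2) and the standard library are available. Lean on these libraries where they do the work, as an engineer would, in place of code of your own. Each camera call takes 0.05 s, during which the arm holds its last target.

## Task

Stand the tall, slim aluminium pin upright on the bed of the small bench clamp, between its two jaws, and let go of it. Then, with a fingertip, roll the clamp's edge thumbwheel to close the jaw until the pin is gripped snugly upright, and leave it so. Move the jaw only by its wheel, press gently (under 16 N on any part of the clamp), and leave the other things on the bench alone.

Things in the scene. Friction and masses are not known exactly. Their poses are not given: they have to be found in the camera images.
- pin: the work piece: a plain solid aluminium cylinder, 28 mm in diameter and 65 mm tall, about 0.11 kg, with a small dark centre hole drawn on its top. It starts standing upright on the bench. Origin at the centre of its underside, z up its axis.
- clamp: grey bench clamp fixed to the bench. Origin on the bench under the middle of its bed, z up; y runs along it from thumbwheel to fixed jaw. Bed 60 mm (x) by 200 mm (y), top 18 mm above the bench: the pin stands on it, midway between the jaws at first. Along y come the wheel housing (-93 to -31 mm), the movable jaw, the gap and the fixed jaw; housing and jaws are all 42 mm high.
- fixed_jaw (a point): middle of the fixed jaw's gripping face: 44 mm wide (x), from 18 to 42 mm above the bench. It lies at y = +70 mm, 30 mm up, in the clamp's frame and shares its axes. The jaw block is 25 mm thick behind it.
- jaw: the movable jaw, a steel block 44 mm wide (x) by 22 mm (y) by 23.5 mm tall, its top 42 mm above the bench, driven by the thumbwheel along the clamp's y. Origin at the middle of its underside, 18.5 mm above the bench; axes as the clamp's; its gripping face lies 11 mm from its origin towards +y. At the start the gap between the gripping faces is 36 to 44 mm.
- wheel_slot (a point): middle of the slot in the flat housing top (56 mm wide in x), 42 mm above the bench; axes as the clamp's. The top of the black rubber thumbwheel (radius 22 mm, 18 mm wide, axle along x) stands out here, centred, by 2.5 to 8.5 mm: how much differs each run and is to be found by touch. Too low to pinch. Dragging its top towards +y (to the jaws) closes the jaw, -y opens it.
- wheel (a joint): turn of the thumbwheel, rad; grows as the jaw closes, 8 mm of jaw travel per rad. 0: gap 44 mm; starts at 0 to 1; about 2.0 closes it on the 28 mm pin; end stop 3.0. Stiff: the rim takes about 3.2 N along its edge to turn slowly, more when fast and once the jaw bears on the pin, so a finger pressing with under about 4 N slips. It stays where it is left and then keeps up to about 8 N of grip.
- spacer: bystander: a short, fat aluminium cylinder, 44 mm in diameter and 30 mm tall, standing on the bench. Origin at the centre of its underside.
- tape: bystander: a paper-coloured tape roll lying flat, 90 mm outside diameter, 24 mm tall. Origin at the centre of its underside.
- jar: bystander: a glass jar with a steel cap, 64 mm in diameter, 85 mm tall, standing at the left. Origin at the centre of its underside.
- driver: bystander: a 200 mm screwdriver lying at the right of the bench. Its axis is its x.
There are look-alikes about, which are no part of the job. What is shaped like the pin but green is not meant.

How it is judged (in metres and radians):
On the way, in this order (a step that is already met when the one before it is completed fails the run):
1. the pin stands upright on the clamp's bed between the open jaws, let go (x of pin in the frame of clamp between -0.014 and 0.014 m and y of pin in the frame of clamp between 0.036 and 0.06 m and z of pin in the frame of clamp below 0.0205 m and angle between pin's own z axis and vertical below 0.08 rad and contact force between the fingers and pin below 0.2 N), for 0.2 s.
2. the wheel is rolled until the jaw bears on the pin (value of joint wheel above 1.8 rad and contact force between jaw and pin above 2.5 N), for 0.2 s.
At the end, for the whole second after the job is handed in: The pin stands upright (within 0.08 rad) on the clamp's bed, within 14 mm of the jaws' middle in the clamp's x, at rest against the fixed jaw, and the movable jaw bears on it with more than 2.5 N (x of pin in the frame of clamp between -0.014 and 0.014 m and y of pin in the frame of clamp between 0.052 and 0.06 m and z of pin in the frame of clamp below 0.0215 m and angle between pin's own z axis and vertical below 0.08 rad and contact force between jaw and pin above 2.5 N and linear speed of pin below 0.01 m/s); the robot touches nothing.
It fails at once if the fingers press on the clamp, its wheel or anything but the pin with more than 16 N (contact force between the fingers and clamp above 16 N or (contact force between the fingers and anything else above 16 N and contact force between the fingers and pin below 0.2 N)).
It fails at once if the fingers push the jaw itself (more than 4 N) (contact force between the fingers and jaw above 4 N).
It fails at once if one of the other things (spacer, tape roll, jar, screwdriver) is moved by more than 20 mm (distance of any of spacer, tape, jar, driver from where it was at the start of the episode above 0.02 m).
It also fails if it takes over 72 s, if anything falls off the work surface, if the arm or the gripper's body presses on something with over 40 N, if the wrist force passes 120 N, or if a joint passes its speed limit or range.

## Working session

There is one attempt and no reset: what is moved stays moved. The work goes in short steps, Python scripts to look and compute and a tool call to move; the robot and the scene stay as the last step left them, time stands still between calls to the robot, and variables do not carry over. Pictures are saved under pics/ and viewed, and the job is handed in when it is done.

Besides the shell and the picture viewer there is one more tool, called after "Call:" by a JSON object that holds its "fn" and its "kwargs". jog_arm: Moves the arm, as the interface text tells. Its arguments: {"type":"object","properties":{"targets":{"type":"array"},"force":{"type":"number"}},"required":["targets"]}

```bash
ls; mkdir -p pics; python3 - <<'E'
from plant import manip
import cv2,numpy as np,pickle
print(manip.read_state())
for n in("scene","top"):
    s=manip.snapshot(n); cv2.imwrite(f"pics/{n}0.png",s["frame"]); pickle.dump(s,open(f"{n}0.pkl","wb"))
    print(n,s["mtx"],s["dist_coeffs"],s["position"],s["rotation"])
E
```

```text
pics
{'time': 0.0, 'joint_positions': array([-8.00182620e+01,  1.72146333e+01,  8.71811092e+01,  2.07601516e-03,
        7.56703564e+01, -3.81669895e+00]), 'qvel': array([ 0.02684446, -0.02165   ,  0.07673501, -0.13488779, -0.13054841,
       -0.03103101]), 'joint_torque': array([ 1.67595554e-04, -5.31812382e+01, -3.52732265e+01,  7.07774330e-02,
        2.44353869e-02, -1.44768687e-04]), 'ee_pos': array([ 131.13480969, -533.88804928,  226.88987334]), 'tcp_rot': array([-1.79934182e+02, -6.40622567e-03,  1.37979183e+01]), 'contact_force': array([0.04370869, 0.52898577, 0.21787973]), 'ft_torque': array([ 0.01399143, -0.04443628, -0.01133791]), 'grip_width': 1.002436809701396}
scene [[613.06169616   0.         321.55020295]
 [  0.         613.06169616 242.58285544]
 [  0.           0.           1.        ]] [-0.04357175  0.          0.          0.          0.        ] [1066.10101009 -109.80660194  924.60649889] [-146.66835284    0.65660901   81.06734912]
top [[574.9726017    0.         327.63007598]
 [  0.         574.9726017  247.90477571]
 [  0.           0.           1.        ]] [-0.01178553  0.          0.          0.          0.        ] [ 449.00544253  -34.94491496 1209.44272123] [-177.67274111    0.41278109  -88.8444357 ]
```

View pics/scene0.png

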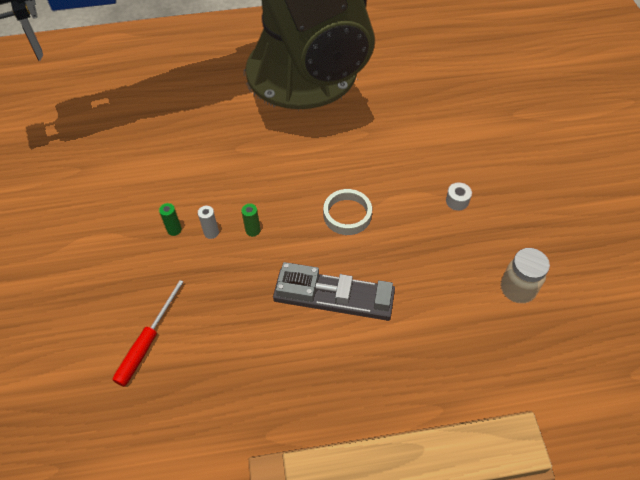

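View pics/top0.png

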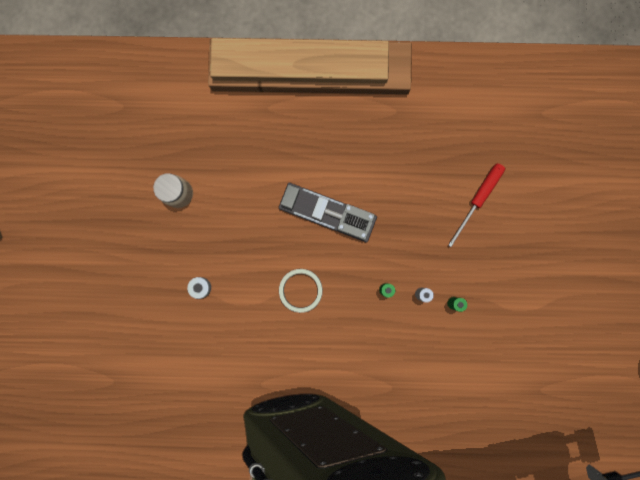

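Scene shows candidates for the pin: grey cylinder (208,221), green ones at (171,219) and (251,219), and the short fat spacer at (459,196). In the top view they are at (426,296), (459,305), (388,291) and (198,288). I choose the grey slim one. The clamp is at (335,290) in scene and (328,212) in top, with the wheel to the right in top.

```bash
cat > h.py <<'E'
import cv2,numpy as np,pickle
from scipy.spatial.transform import Rotation as R
def load(n): return pickle.load(open(n,"rb"))
def RT(s): return R.from_euler('xyz',s["rotation"],degrees=True).as_matrix(),np.array(s["position"])
def ray(s,uv,z):
    p=cv2.undistortPoints(np.array([[uv]],float),s["mtx"],np.array(s["dist_coeffs"]))[0,0]
    M,t=RT(s); d=M@np.array([p[0],p[1],1]); return t+d*(z-t[2])/d[2]
def proj(s,P):
    M,t=RT(s); return cv2.projectPoints(((np.atleast_2d(P)-t)@M),np.zeros(3),np.zeros(3),s["mtx"],np.array(s["dist_coeffs"]))[0][:,0]
def crop(s,x0,y0,x1,y1,k,name):
    cv2.imwrite(name,cv2.resize(s["frame"][y0:y1,x0:x1],None,fx=k,fy=k,interpolation=cv2.INTER_CUBIC))
E
python3 - <<'E'
from h import *
t=load("top0.pkl");s=load("scene0.pkl")
crop(t,270,170,390,260,6,"pics/c_t.png")
crop(s,260,250,410,330,5,"pics/c_s.png")
a=t["frame"][270:320,370:480];b=s["frame"][195:245,150:270]
cv2.imwrite("pics/c_p.png",np.vstack([cv2.resize(a,(720,300)),cv2.resize(b,(720,300))]))
E
```

```text
(no output)
```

View pics/c_t.png

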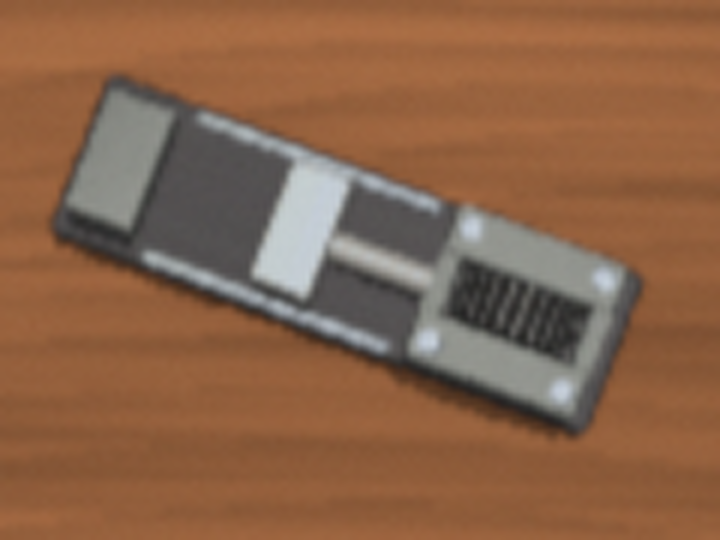

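View pics/c_s.png

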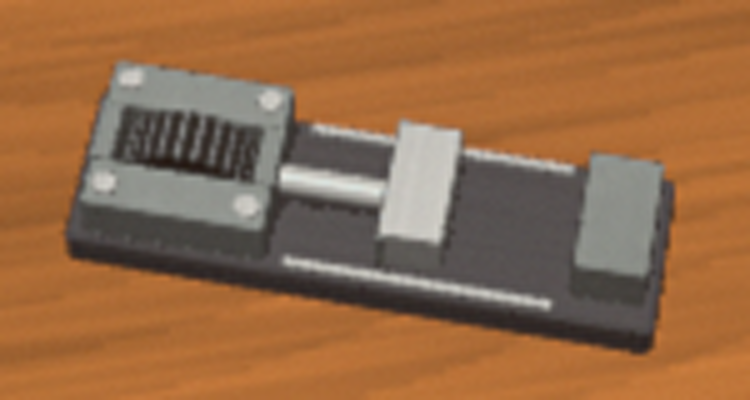

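View pics/c_p.png

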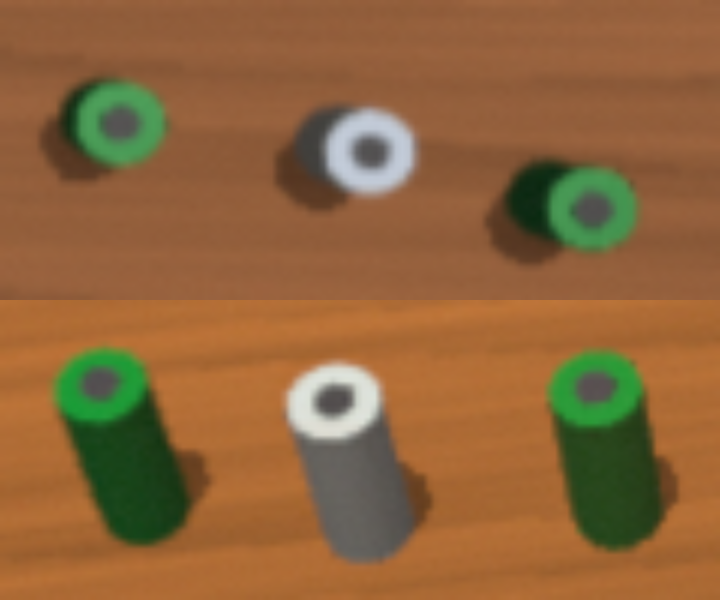

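The crops confirm it: silver pin in the middle of the row, with a green look-alike each side about 75 mm away. I'll now fit the clamp pose from its corners.

```bash
cat > fit.py <<'E'
from h import *
from scipy.optimize import least_squares
t=load("top0.pkl");s=load("scene0.pkl")
T=[((30,100,18),(118,75)),((-30,100,18),(53,230)),((30,-100,18),(642,275)),((-30,-100,18),(582,435)),
((28,-31,42),(462,203)),((-28,-31,42),(408,355)),((22,70,42),(177,110)),((-22,70,42),(133,230))]
S=[((-30-0,-100,18),None),
((28,-31,42),(295,88)),((-28,-31,42),(270,220)),((28,-93,42),(118,62)),((-28,-93,42),(80,203)),
((22,70,42),(592,153)),((22,95,42),(663,160)),((-22,70,42),(577,268)),((-22,95,42),(648,278)),((30,100,18),(675,182)),((-30,100,18),(650,337)),((-30,-100,18),(68,240))]
S=[x for x in S if x[1]]
# sign: clamp +x is towards world +x => near edge in scene view (camera at large x looks back): flip
S=[((-p[0],p[1],p[2]),q) for p,q in S]
Tp=np.array([p for p,_ in T],float);Tq=np.array([q for _,q in T])/6+[270,170]
Sp=np.array([p for p,_ in S],float);Sq=np.array([q for _,q in S])/5+[260,250]
def W(P,v):
    c,n=np.cos(v[2]),np.sin(v[2]);return P@np.array([[c,n,0],[-n,c,0],[0,0,1]])+[v[0],v[1],0]
def f(v,which=3):
    r=[]
    if which&1:r.append((proj(t,W(Tp,v))-Tq).ravel())
    if which&2:r.append((proj(s,W(Sp,v))-Sq).ravel())
    return np.concatenate(r)
if __name__=="__main__":
    for w in(1,2,3):
        q=least_squares(f,[500,0,-.3],args=(w,),loss="soft_l1");print(w,q.x[:2],np.degrees(q.x[2]),np.sqrt(np.mean(q.fun**2)),np.abs(q.fun).max())
    v=q.x;np.save("clamp.npy",v)
    print("pin top", ray(t,(426.5,295),65),"scene",ray(s,(205.8,211.8),65))
    # movable jaw face top edge
    I=lambda P:(W(np.zeros((1,3)),v)[0],)
    def inv(Pw):
        c,n=np.cos(v[2]),np.sin(v[2]);d=Pw[:2]-v[:2];return [c*d[0]+n*d[1],-n*d[0]+c*d[1]]
    for uv in((297,155),(252,280)):print("jaw front",inv(ray(t,np.array(uv)/6+[270,170],42)))
    for uv in((462,128),(440,243)):print("jaw front s",inv(ray(s,np.array(uv)/5+[260,250],42)))
    for nm,uv in(("tape",(300.5,290.5)),("spacer",(198,288)),("jar",(168,188))):print(nm,ray(t,uv,{"tape":24,"spacer":30,"jar":85}[nm])[:2])
E
python3 fit.py
```

```text
1 [571.73752584 -24.86027648] -1459.9806622032836 0.6122563779728892 1.2004013137568563
2 [576.89553267 -21.56296364] -19.735416292857245 0.8189303945393184 2.581402884279669
3 [575.04760313 -22.48662896] -20.12218955104209 1.3037410264311364 2.659880209540461
pin top [ 405.74948057 -223.76461381   65.        ] scene [ 409.76768233 -220.89676708   65.        ]
jaw front [np.float64(20.153214697940015), np.float64(24.035252221053604)]
jaw front [np.float64(-25.101099272918496), np.float64(22.78270834552843)]
jaw front s [np.float64(-21.472504334109455), np.float64(27.552011486595678)]
jaw front s [np.float64(22.492305028463257), np.float64(27.75608646020696)]
tape [408.16874095  28.62513405]
spacer [409.14913465 238.80148897]
jar [606.4617156 291.1413181]
```

```bash
cat > plan.py <<'E'
import sys
from h import *
from plant import manip
# usage: plan.py x y z yaw nrows : rows in tool units; tool kept pointing down
x,y,z,yaw,n=map(float,sys.argv[1:6]);n=int(n)
st=manip.read_state();p=np.array(st["ee_pos"]);r=R.from_euler('xyz',st["tcp_rot"],degrees=True)
g=R.from_euler('xyz',[180,0,yaw],degrees=True);P=np.array([x,y,z])
rv=(r.inv()*g).as_rotvec(degrees=True);print("t",st["time"],"pos",p.round(1),"rot",st["tcp_rot"].round(2),"F",st["contact_force"].round(2),"w",round(float(st["grip_width"]),3))
for i in range(n):
    r1=r*R.from_rotvec(rv/n,degrees=True)
    d=r.inv().apply((P-p)/n);print((d/120).round(3),(rv/n/90).round(3));r=r1
E
python3 plan.py 407 -222 170 70 8
```

```text
t 0.1 pos [ 131.1 -533.9  227. ] rot [-179.94   -0.     13.8 ] F [ 0.6  -0.65 -0.69] w 1.002
[ 0.357 -0.247  0.06 ] [-0.    -0.    -0.078]
[ 0.384 -0.202  0.06 ] [-0.    -0.    -0.078]
[ 0.406 -0.153  0.059] [-0.    -0.    -0.078]
[ 0.422 -0.102  0.059] [-0.    -0.    -0.078]
[ 0.431 -0.05   0.059] [-0.    -0.    -0.078]
[0.434 0.003 0.059] [-0.    -0.    -0.078]
[0.43  0.056 0.059] [-0.    -0.    -0.078]
[0.42  0.108 0.059] [-0.    -0.    -0.078]
```

Call:
{"fn": "jog_arm", "kwargs": {"targets": [-1,0.35,-0.24,0.06,0,0,-0.08,-1,0.38,-0.2,0.06,0,0,-0.08,-1,0.4,-0.15,0.06,0,0,-0.08,-1,0.41,-0.1,0.06,0,0,-0.08,-1,0.41,-0.05,0.06,0,0,-0.08,-1,0.41,0,0.06,0,0,-0.08,-1,0.4,0.05,0.06,0,0,-0.08,-1,0.3,0.08,0.06,0,0,-0.08], "force": 25}}

```text
time: 0.9
ee_pos: [379.1, -236.7, 167.8]
tcp_rot: [-179.9, -0.1, 73.1]
contact_force: [0.0, 0.0, -0.1]
grip_width: 1.0
```

```bash
python3 plan.py 407 -222 125 70 5
```

```text
t 0.9 pos [ 379.1 -236.7  167.8] rot [-1.7991e+02 -1.0000e-01  7.3100e+01] F [ 0.01  0.01 -0.13] w 1.0
[0.037 0.037 0.071] [-0.    -0.     0.007]
[0.037 0.037 0.071] [-0.    -0.     0.007]
[0.038 0.037 0.071] [-0.    -0.     0.007]
[0.038 0.036 0.071] [-0.    -0.     0.007]
[0.038 0.036 0.071] [-0.    -0.     0.007]
```

Call:
{"fn": "jog_arm", "kwargs": {"targets": [-1,0.04,0.04,0.07,0,0,0.007,-1,0.04,0.04,0.07,0,0,0.007,-1,0.04,0.04,0.07,0,0,0.007,-1,0.04,0.04,0.07,0,0,0.007,-1,0.03,0.03,0.05,0,0,0.007,-1,0,0,0,0,0,0,-1,0,0,0,0,0,0,-1,0,0,0,0,0,0]}}

```text
time: 1.7
ee_pos: [409.6, -220.4, 123.9]
tcp_rot: [-179.7, -0.1, 69.7]
contact_force: [-0.3, -0.4, 0.4]
grip_width: 1.004
```

```bash
python3 - <<'E'
from h import *
from plant import manip
s=manip.snapshot("scene");t=manip.snapshot("top");st=manip.read_state();print(st["ee_pos"],st["tcp_rot"])
pickle.dump(s,open("scene1.pkl","wb"));pickle.dump(t,open("top1.pkl","wb"))
crop(s,140,120,300,240,5,"pics/s1.png");crop(t,350,230,510,350,5,"pics/t1.png")
M=R.from_euler('xyz',st["tcp_rot"],degrees=True)
print("tips centre proj scene", (proj(s,st["ee_pos"]+M.apply([[0,0,22],[0,47,22],[0,-47,22],[8,47,22],[-8,47,22],[8,-47,22],[-8,-47,22]]))-[140,120])*5)
E
```

```text
[ 409.62961615 -220.42233627  124.09867003] [-1.79762776e+02 -1.22698212e-01  6.97178213e+01]
tips centre proj scene [[312.15172632 393.53569007]
 [269.45320316 505.10940575]
 [352.90761267 287.25811437]
 [292.51811581 508.79883625]
 [246.44159811 501.42853165]
 [374.97377095 290.55139629]
 [330.88920175 283.97309759]]
```

View pics/s1.png

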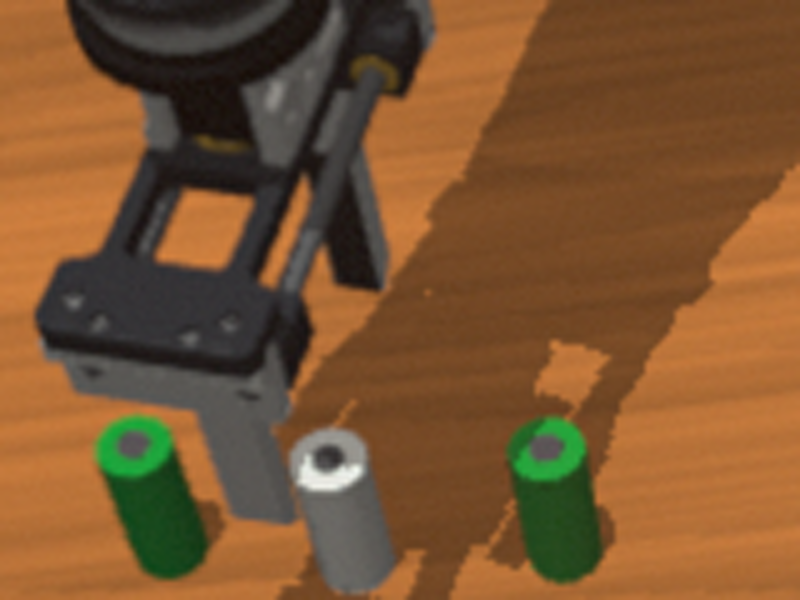

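View pics/t1.png

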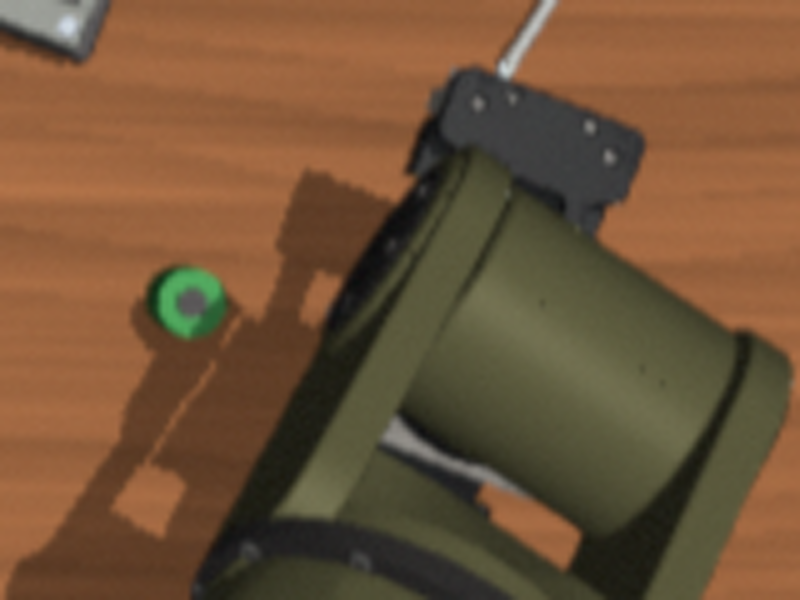

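The scene view shows the fingers straddling the pin at crop (330,460), greens clear to both sides. Descending to grasp the pin's upper half.

Call:
{"fn": "jog_arm", "kwargs": {"targets": [-1,-0.005,-0.005,0.15,-0.002,0,0,-1,-0.005,-0.005,0.15,0,0,0,-1,0,0,0.12,0,0,0,-1,0,0,0.1,0,0,0,-1,0,0,0.06,0,0,0,-1,0,0,0.01,0,0,0,-1,0,0,0,0,0,0,-1,0,0,0,0,0,0]}}

```text
time: 2.6
ee_pos: [409.1, -222.6, 53.5]
tcp_rot: [179.7, -0.0, 69.7]
contact_force: [-0.4, -0.2, 0.8]
grip_width: 1.003
```

Call:
{"fn": "jog_arm", "kwargs": {"targets": [1,0,0,0,0,0,0,1,0,0,0,0,0,0,1,0,0,0,0,0,0,1,0,0,0,0,0,0,1,0,0,0,0,0,0,1,0,0,0,0,0,0,1,0,0,0,0,0,0,1,0,0,0,0,0,0], "force": 25}}

```text
time: 3.4
ee_pos: [409.8, -222.9, 54.9]
tcp_rot: [179.6, -0.0, 69.7]
contact_force: [1.4, 0.0, -0.7]
grip_width: 0.358
```

```bash
python3 plan.py 410 -220 160 70 3
```

```text
t 3.4 pos [ 409.8 -222.9   54.9] rot [ 1.7958e+02 -1.0000e-02  6.9680e+01] F [ 1.41  0.05 -0.73] w 0.358
[ 0.008 -0.    -0.292] [ 0.002 -0.    -0.001]
[ 0.008 -0.001 -0.292] [ 0.002 -0.    -0.001]
[ 0.008 -0.001 -0.292] [ 0.002 -0.    -0.001]
```

Call:
{"fn": "jog_arm", "kwargs": {"targets": [1,0,0,0,0,0,0,1,0,0,0,0,0,0,1,0,0,0,0,0,0,1,0,0,0,0,0,0,1,0,0,0,0,0,0,1,0,0,-0.15,0,0,0,1,0,0,-0.25,0,0,0,1,0,0,-0.25,0,0,0]}}

```text
time: 4.2
ee_pos: [407.3, -221.5, 131.4]
tcp_rot: [-179.9, -0.1, 69.7]
contact_force: [0.7, -0.5, -0.3]
grip_width: 0.293
```

```bash
python3 plan.py 410 -220 165 70 3; python3 - <<'E'
from h import *
from plant import manip
s=manip.snapshot("scene");st=manip.read_state()
pickle.dump(s,open("scene2.pkl","wb"))
crop(s,140,120,300,240,5,"pics/s2.png")
E
```

```text
t 4.2 pos [ 407.3 -221.5  131.4] rot [-1.7994e+02 -1.2000e-01  6.9670e+01] F [ 0.66 -0.53 -0.35] w 0.293
[ 0.007  0.005 -0.093] [-0.    -0.    -0.001]
[ 0.007  0.005 -0.093] [-0.    -0.    -0.001]
[ 0.007  0.006 -0.093] [-0.    -0.    -0.001]
```

View pics/s2.png

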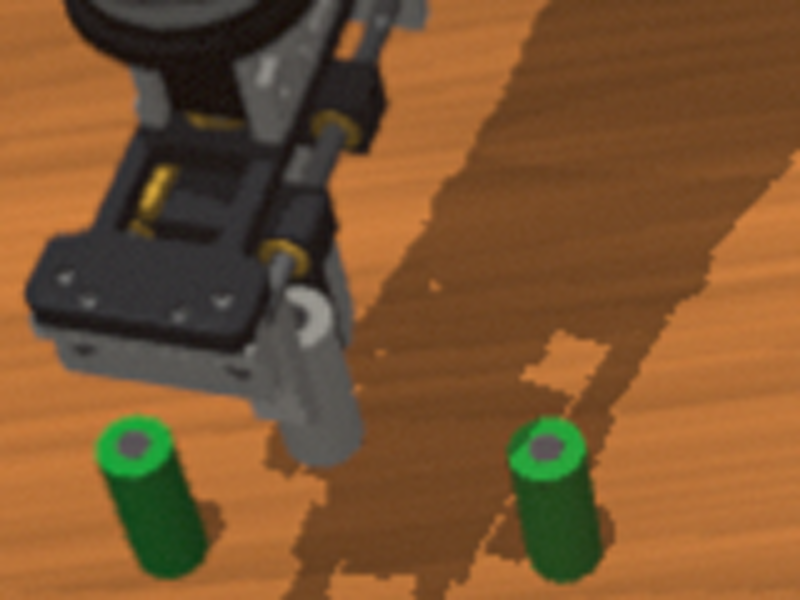

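```bash
python3 - <<'E'
from h import *
s=load("scene2.pkl");c=np.array([407.3,-221.5,0])
tx=np.array([.347,.938,0])
for k in(0,4,8):print(k,((proj(s,[c+tx*k+[0,0,142],c+tx*k+[0,0,77]])-[140,120])*5).round(0).tolist())
crop(s,180,165,225,220,12,"pics/s2b.png")
E
```

```text
0 [[287.0, 315.0], [321.0, 433.0]]
4 [[299.0, 316.0], [332.0, 435.0]]
8 [[311.0, 318.0], [343.0, 437.0]]
```

View pics/s2b.png

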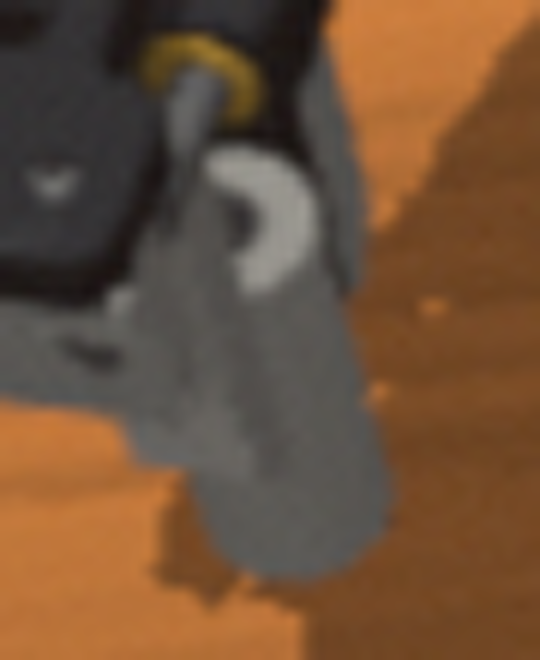

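Pin is gripped (27.5 mm) and centred on the TCP to about 1 mm; the clamp lies at roughly (576,-23), yaw -20°. Carrying the pin over.

```bash
python3 plan.py 592.4 22.1 150 70 8 | head -3
```

```text
t 4.25 pos [ 408.9 -222.6  136. ] rot [ 1.7971e+02 -4.0000e-02  6.9680e+01] F [ 3.15 -1.59  4.58] w 0.294
[ 0.305  0.091 -0.014] [ 0. -0. -0.]
[ 0.305  0.091 -0.014] [ 0. -0. -0.]
```

Call:
{"fn": "jog_arm", "kwargs": {"targets": [1,0.15,0.05,-0.08,0,0,0,1,0.31,0.09,-0.05,0,0,0,1,0.31,0.09,0,0,0,0,1,0.31,0.09,0,0,0,0,1,0.31,0.09,0,0,0,0,1,0.31,0.09,0,0,0,0,1,0.31,0.09,0,0,0,0,1,0.15,0.05,0,0,0,0]}}

```text
time: 5.05
ee_pos: [577.0, 0.2, 153.7]
tcp_rot: [179.4, -0.0, 69.4]
contact_force: [0.1, -0.0, -1.3]
grip_width: 0.298
```

```bash
python3 plan.py 592.4 22.1 110 70 4
```

```text
t 5.05 pos [5.770e+02 2.000e-01 1.537e+02] rot [ 1.7939e+02 -2.0000e-02  6.9380e+01] F [ 0.12 -0.03 -1.27] w 0.298
[0.054 0.013 0.091] [ 0.002 -0.    -0.002]
[0.054 0.013 0.091] [ 0.002 -0.    -0.002]
[0.054 0.014 0.091] [ 0.002 -0.    -0.002]
[0.054 0.014 0.091] [ 0.002 -0.    -0.002]
```

Call:
{"fn": "jog_arm", "kwargs": {"targets": [1,0.05,0.013,0.09,0.001,0,-0.001,1,0.05,0.013,0.09,0.002,0,-0.002,1,0.05,0.013,0.09,0.002,0,-0.002,1,0.04,0.01,0.07,0.002,0,-0.002,1,0,0,0,0,0,0,1,0,0,0,0,0,0,1,0,0,0,0,0,0,1,0,0,0,0,0,0]}}

```text
time: 5.85
ee_pos: [590.4, 19.2, 107.2]
tcp_rot: [-179.8, 0.0, 70.0]
contact_force: [-0.1, -0.4, -1.8]
grip_width: 0.29
```

```bash
python3 plan.py 592.4 22.1 73 70 1; python3 - <<'E'
from h import *
from plant import manip
s=manip.snapshot("scene");t=manip.snapshot("top");
pickle.dump(s,open("scene3.pkl","wb"))
crop(s,260,200,420,320,5,"pics/s3.png");crop(t,250,150,410,270,5,"pics/t3.png")
E
```

```text
t 5.85 pos [590.4  19.2 107.2] rot [-1.7976e+02  5.0000e-02  7.0020e+01] F [-0.08 -0.43 -1.78] w 0.29
[0.028 0.009 0.285] [-0.003  0.001  0.   ]
```

View pics/s3.png

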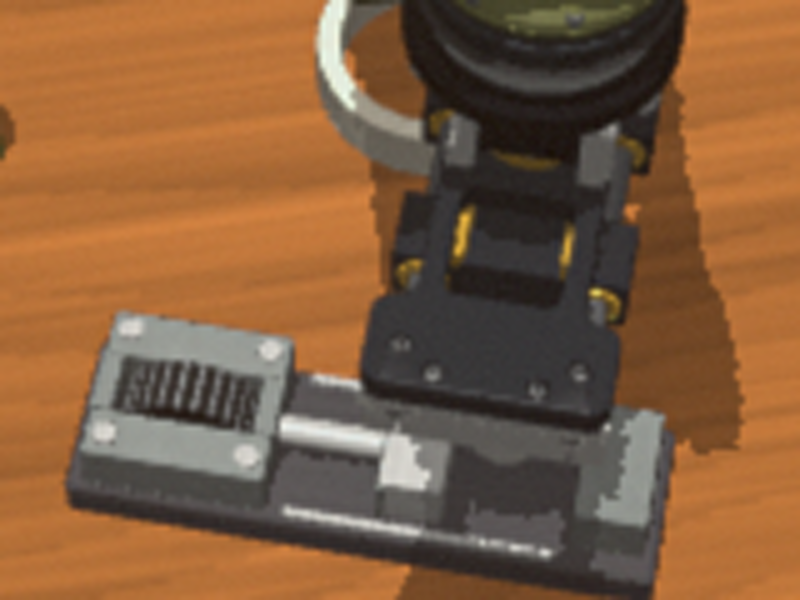

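View pics/t3.png

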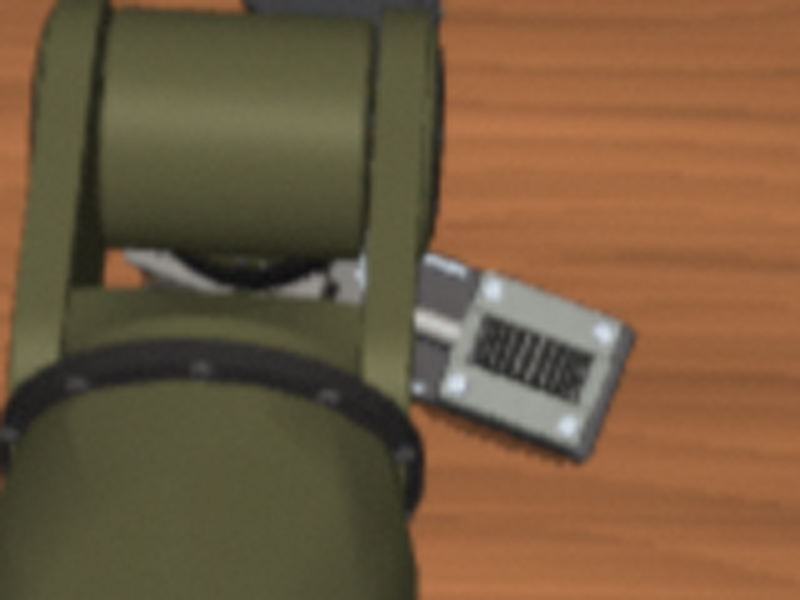

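```bash
python3 - <<'E'
from h import *
s=load("scene3.pkl")
f=s["frame"][270:312,325:405]
f=cv2.resize(f,None,fx=10,fy=10,interpolation=cv2.INTER_CUBIC);f=np.clip(f.astype(float)*2-60,0,255).astype(np.uint8);cv2.imwrite("pics/s3b.png",f)
for h in(107.2-54.9,):print((proj(s,[[590.4,19.2,h]])-[325,270])*10)
E
```

```text
[[356.06431872 153.33267501]]
```

View pics/s3b.png

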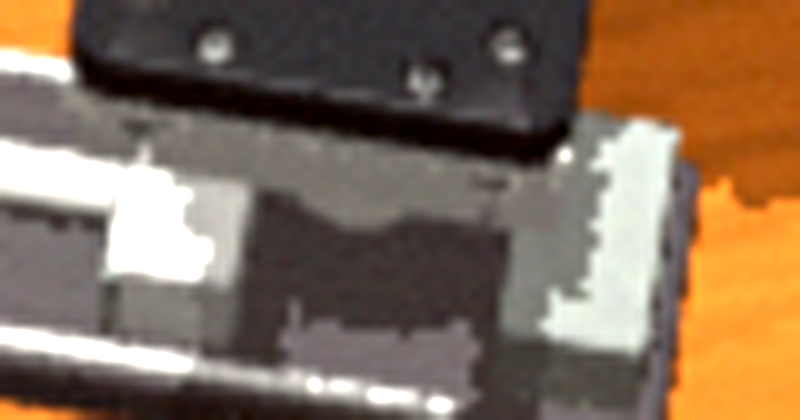

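Call:
{"fn": "jog_arm", "kwargs": {"targets": [1,0.014,0.005,0.07,0,0,0,1,0.014,0.004,0.07,0,0,0,1,0,0,0.06,0,0,0,1,0,0,0.03,0,0,0,1,0,0,0,0,0,0,1,0,0,0,0,0,0,1,0,0,0,0,0,0,1,0,0,0,0,0,0]}}

```text
time: 6.75
ee_pos: [592.6, 22.4, 77.2]
tcp_rot: [-179.8, 0.0, 70.0]
contact_force: [-0.7, -0.5, -0.4]
grip_width: 0.291
```

```bash
python3 plan.py 592.4 22.1 73 70 1
```

```text
t 6.75 pos [592.6  22.4  77.2] rot [-1.7978e+02  5.0000e-02  7.0030e+01] F [-0.68 -0.47 -0.39] w 0.291
[-0.003 -0.001  0.035] [-0.002  0.001  0.   ]
```

Call:
{"fn": "jog_arm", "kwargs": {"targets": [1,0,0,0.012,-0.002,0,0,1,0,0,0.008,0,0,0,1,0,0,0.008,0,0,0,1,0,0,0,0,0,0,1,0,0,0,0,0,0,1,0,0,0,0,0,0,1,0,0,0,0,0,0,1,0,0,0,0,0,0]}}

```text
time: 7.55
ee_pos: [592.8, 22.3, 74.1]
tcp_rot: [180.0, 0.0, 70.0]
contact_force: [-0.3, -0.7, -1.3]
grip_width: 0.295
```

Call:
{"fn": "jog_arm", "kwargs": {"targets": [1,0,0,0.008,0,0,0,1,0,0,0,0,0,0,1,0,0,0,0,0,0,1,0,0,0,0,0,0,1,0,0,0,0,0,0,1,0,0,0,0,0,0,1,0,0,0,0,0,0,1,0,0,0,0,0,0]}}

```text
time: 8.35
ee_pos: [592.8, 22.3, 73.1]
tcp_rot: [180.0, 0.0, 70.0]
contact_force: [0.3, 0.1, -1.7]
grip_width: 0.293
```

Call:
{"fn": "jog_arm", "kwargs": {"targets": [1,0,0,0.006,0,0,0,1,0,0,0,0,0,0,1,0,0,0,0,0,0,1,0,0,0.005,0,0,0,1,0,0,0,0,0,0,1,0,0,0,0,0,0,1,0,0,0,0,0,0,1,0,0,0,0,0,0]}}

```text
time: 9.15
ee_pos: [593.2, 22.4, 73.0]
tcp_rot: [179.9, 0.0, 70.0]
contact_force: [-0.8, 0.9, 1.9]
grip_width: 0.294
```

The pin is down on the bed (force rose by 3.6 N). Opening the gripper.

Call:
{"fn": "jog_arm", "kwargs": {"targets": [0.2,0,0,0,0,0,0,0.2,0,0,0,0,0,0,0,0,0,0,0,0,0,0,0,0,0,0,0,0,-0.2,0,0,0,0,0,0,-0.2,0,0,0,0,0,0,-0.4,0,0,0,0,0,0,-0.4,0,0,0,0,0,0]}}

```text
time: 9.95
ee_pos: [593.2, 22.4, 72.7]
tcp_rot: [179.9, 0.0, 70.0]
contact_force: [-0.3, 0.3, 0.3]
grip_width: 0.691
```

Call:
{"fn": "jog_arm", "kwargs": {"targets": [-0.4,0,0,-0.05,0,0,0,-0.4,0,0,-0.15,0,0,0,-0.4,0,0,-0.25,0,0,0,-0.4,0,0,-0.25,0,0,0,-0.4,0,0,-0.1,0,0,0,1,-0.25,-0.15,0,0,0,0,1,-0.3,-0.2,0,0,0,0,1,-0.3,-0.2,0,0,0,0]}}

```text
time: 10.75
ee_pos: [495.2, -50.6, 172.3]
tcp_rot: [179.9, -0.0, 70.3]
contact_force: [0.2, -0.6, 0.3]
grip_width: 0.478
```

```bash
python3 plan.py 555 -81 110 70 1; python3 - <<'E'
from h import *
from plant import manip
s=manip.snapshot("scene");t=manip.snapshot("top");
pickle.dump(s,open("scene4.pkl","wb"));pickle.dump(t,open("top4.pkl","wb"))
crop(s,260,200,420,320,5,"pics/s4.png");crop(t,250,150,410,270,5,"pics/t4.png")
E
```

```text
t 10.75 pos [495.2 -50.6 172.3] rot [179.91  -0.    70.27] F [ 0.21 -0.57  0.33] w 0.478
[-0.071  0.554  0.52 ] [ 0.001 -0.     0.003]
```

View pics/s4.png

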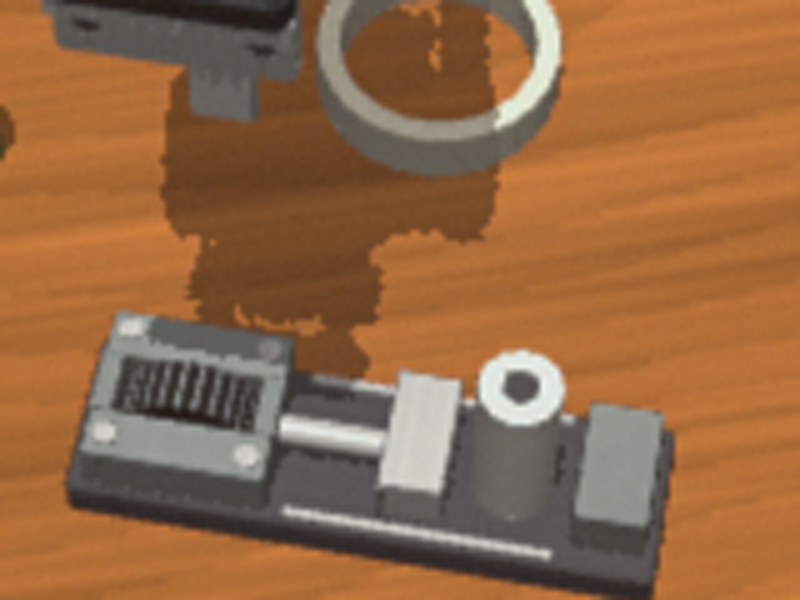

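View pics/t4.png

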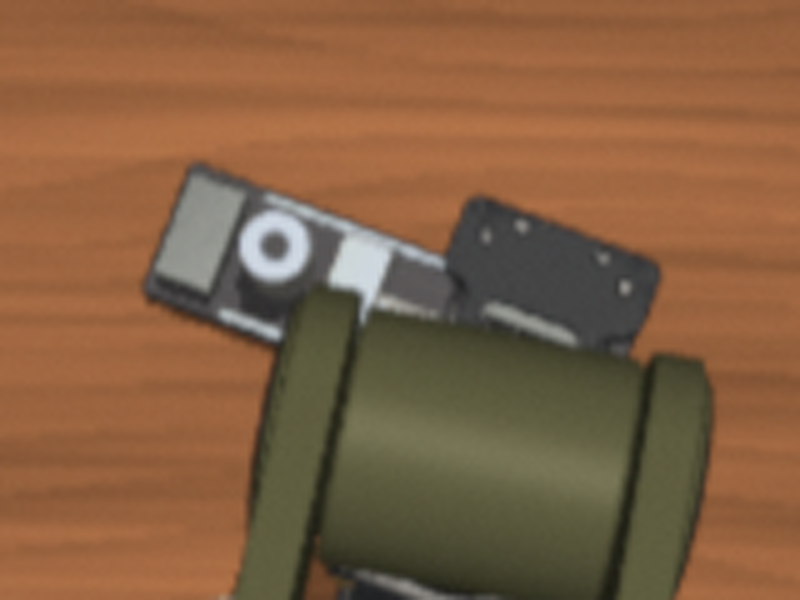

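The scene view shows the pin standing at crop (515,440) between the jaws, with the gripper clear. I'll check its position, then locate the wheel slot.

```bash
cat > cl.py <<'E'
from h import *
def w2c(P,o,yaw):
    a=np.radians(yaw);c,n=np.cos(a),np.sin(a);d=np.array(P)[:2]-o;return np.array([c*d[0]+n*d[1],-n*d[0]+c*d[1]])
E
python3 - <<'E'
from cl import *
s=load("scene4.pkl");t=load("top4.pkl");OS=(576.9,-21.6);OT=(571.7,-24.9)
p=ray(s,(521/5+260,387/5+200),83);print("pin scene",p,w2c(p,OS,-19.85))
p=ray(t,(275/5+250,246/5+150),83);print("pin top",p,w2c(p,OT,-19.85))
p=ray(t,(356.3,221.7),45);print("slot top",p,w2c(p,OT,-19.9))
p=ray(s,(298,278.4),45);print("slot scene",p,w2c(p,OS,-19.9))
a=np.radians(-20);print("wheel", np.array([576,-23])-62*np.array([-np.sin(a),np.cos(a)]))
E
python3 plan.py 552.5 -87.9 82 70 5
```

```text
pin scene [593.94067225  22.99593562  83.        ] [ 0.88525214 47.73257078]
pin top [589.65443363  20.56292087  83.        ] [ 1.45032969 48.85831971]
slot top [550.53919413 -82.72144998  45.        ] [ -0.21601538 -61.57152849]
slot scene [556.77048323 -79.41149046  45.        ] [  0.7503035  -61.21113395]
wheel [554.79475111 -81.26094249]
t 10.85 pos [493.5 -51.9 172.3] rot [1.7998e+02 3.0000e-02 7.0100e+01] F [-0.16 -0.02 -0.23] w 0.397
[-0.023  0.113  0.151] [0. 0. 0.]
[-0.023  0.113  0.151] [0. 0. 0.]
[-0.023  0.113  0.151] [0. 0. 0.]
[-0.023  0.113  0.151] [0. 0. 0.]
[-0.023  0.113  0.151] [0. 0. 0.]
```

Call:
{"fn": "jog_arm", "kwargs": {"targets": [1,-0.023,0.11,0.12,0,0,0,1,-0.023,0.11,0.15,0,0,0,1,-0.023,0.11,0.15,0,0,0,1,-0.02,0.11,0.15,0,0,0,1,-0.015,0.11,0.1,0,0,0,1,0,0,0,0,0,0,1,0,0,0,0,0,0,1,0,0,0,0,0,0]}}

```text
time: 11.65
ee_pos: [555.1, -85.8, 88.9]
tcp_rot: [179.9, -0.0, 70.0]
contact_force: [0.9, 0.1, 0.7]
grip_width: 0.005
```

```bash
python3 plan.py 553.1 -87.1 76 70 1; python3 - <<'E'
from h import *
from plant import manip
s=manip.snapshot("scene")
crop(s,260,200,420,320,5,"pics/s5.png")
E
```

```text
t 11.65 pos [555.1 -85.8  88.9] rot [ 1.7987e+02 -3.0000e-02  7.0050e+01] F [0.92 0.06 0.68] w 0.005
[-0.016 -0.012  0.108] [ 0.001 -0.     0.001]
```

View pics/s5.png

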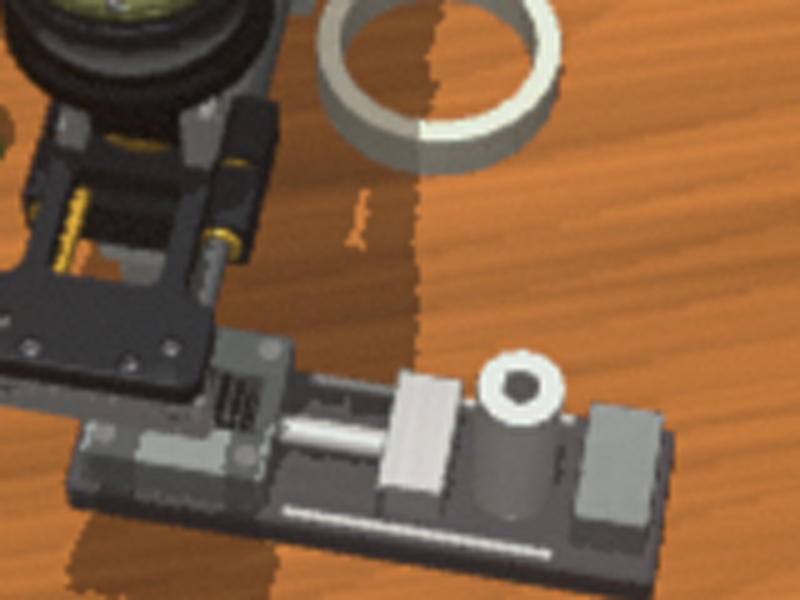

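The closed fingertips are over the rear half of the wheel. Lowering to feel for its top.

Call:
{"fn": "jog_arm", "kwargs": {"targets": [1,-0.008,-0.006,0.04,0,0,0,1,-0.008,-0.006,0.04,0,0,0,1,0,0,0.02,0,0,0,1,0,0,0.01,0,0,0,1,0,0,0,0,0,0,1,0,0,0,0,0,0,1,0,0,0,0,0,0,1,0,0,0,0,0,0]}}

```text
time: 12.5
ee_pos: [553.0, -86.8, 76.7]
tcp_rot: [179.7, -0.1, 70.1]
contact_force: [-0.4, 0.3, 0.4]
grip_width: 0.004
```

Call:
{"fn": "jog_arm", "kwargs": {"targets": [1,0,0,0.007,0,0,0,1,0,0,0,0,0,0,1,0,0,0,0,0,0,1,0,0,0,0,0,0,1,0,0,0,0,0,0,1,0,0,0,0,0,0,1,0,0,0,0,0,0,1,0,0,0.007,0,0,0]}}

```text
time: 13.3
ee_pos: [553.2, -86.8, 75.1]
tcp_rot: [179.7, -0.1, 70.1]
contact_force: [0.1, 0.4, -1.0]
grip_width: 0.005
```

Call:
{"fn": "jog_arm", "kwargs": {"targets": [1,0,0,0.005,0,0,0,1,0,0,0.005,0,0,0,1,0,0,0.004,0,0,0,1,0,0,0.004,0,0,0,1,0,0,0.004,0,0,0,1,0,0,0.004,0,0,0,1,0,0,0.004,0,0,0,1,0,0,0.004,0,0,0]}}

```text
time: 14.1
ee_pos: [553.1, -86.8, 70.6]
tcp_rot: [179.7, -0.1, 70.1]
contact_force: [-0.4, -0.2, 0.5]
grip_width: 0.002
```

Call:
{"fn": "jog_arm", "kwargs": {"targets": [1,0,0,0.004,0,0,0,1,0,0,0.004,0,0,0,1,0,0,0.004,0,0,0,1,0,0,0.004,0,0,0,1,0,0,0.004,0,0,0,1,0,0,0.004,0,0,0,1,0,0,0,0,0,0,1,0,0,0,0,0,0]}}

```text
time: 14.9
ee_pos: [553.3, -86.9, 69.2]
tcp_rot: [179.7, -0.1, 70.1]
contact_force: [-0.5, 0.8, 0.5]
grip_width: 0.004
```

Call:
{"fn": "jog_arm", "kwargs": {"targets": [1,0,0,0,0,0,0,1,0,0,0,0,0,0,1,0,0,0,0,0,0,1,0,0,0,0,0,0,1,0,0,0.004,0,0,0,1,0,0,0.004,0,0,0,1,0,0,0.004,0,0,0,1,0,0,0.004,0,0,0]}}

```text
time: 15.7
ee_pos: [553.4, -86.9, 68.9]
tcp_rot: [179.6, -0.1, 70.1]
contact_force: [-3.8, -0.3, 8.2]
grip_width: 0.0
```

Contact: the wheel top is at about 47 mm (stands out ~5 mm), with 8 N at a 0.5 mm step. First gentle drag stroke toward the jaws.

Call:
{"fn": "jog_arm", "kwargs": {"targets": [1,0.01,0,0.0035,0,0,0,1,0.015,0,0.0035,0,0,0,1,0.015,0,0.0035,0,0,0,1,0.015,0,0.0035,0,0,0,1,0.015,0,0.0035,0,0,0,1,0.015,0,0.0035,0,0,0,1,0.015,0,0.0035,0,0,0,1,0.015,0,0.0035,0,0,0]}}

```text
time: 16.5
ee_pos: [557.0, -76.9, 68.9]
tcp_rot: [179.7, 0.3, 70.1]
contact_force: [-5.3, -3.8, 7.7]
grip_width: 0.003
```

```bash
cat > look.py <<'E'
import sys
from h import *
from plant import manip
s=manip.snapshot("scene");st=manip.read_state();n=sys.argv[1]
pickle.dump(s,open(f"s_{n}.pkl","wb"))
crop(s,310,255,400,315,8,f"pics/j{n}.png");print(st["ee_pos"].round(1),st["contact_force"].round(1))
E
python3 look.py 1
```

```text
[557.1 -76.7  68.9] [-3.7 -1.3  7. ]
```

View pics/j1.png

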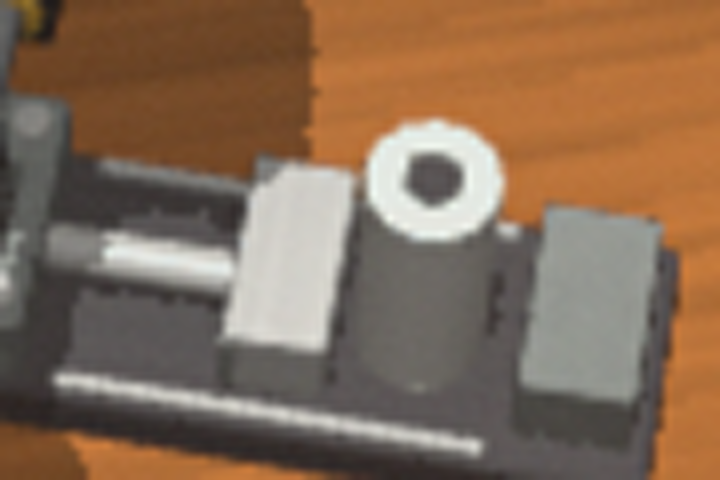

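The jaw face moved about 2.4 px (~4 mm) with no slip. Finishing the stroke, lifting, and going back.

Call:
{"fn": "jog_arm", "kwargs": {"targets": [1,0.017,0,0.0035,0,0,0,1,0.017,0,0.0035,0,0,0,1,0,0,-0.04,0,0,0,1,-0.04,0,-0.01,0,-0.002,0,1,-0.06,0,0,0,-0.002,0,1,-0.035,0,0,0,0,0,1,0,0,0.015,0,0,0,1,0,0,0,0,0,0]}}

```text
time: 17.35
ee_pos: [552.0, -90.7, 73.1]
tcp_rot: [179.7, 0.8, 70.0]
contact_force: [0.3, 1.0, 0.0]
grip_width: 0.003
```

```bash
python3 plan.py 552.8 -88 69 70 1
```

```text
t 17.35 pos [552.  -90.7  73.1] rot [179.67   0.76  70.04] F [0.35 1.04 0.02] w 0.003
[ 0.024 -0.001  0.034] [0.004 0.008 0.   ]
```

Call:
{"fn": "jog_arm", "kwargs": {"targets": [1,0.022,0,0.01,0.004,0.008,0,1,0,0,0.012,0,0,0,1,0,0,0.004,0,0,0,1,0,0,0.004,0,0,0,1,0,0,0.004,0,0,0,1,0,0,0.004,0,0,0,1,0,0,0.004,0,0,0,1,0,0,0.004,0,0,0]}}

```text
time: 18.15
ee_pos: [553.1, -87.8, 68.9]
tcp_rot: [-180.0, -0.0, 70.1]
contact_force: [-4.0, 0.4, 5.8]
grip_width: 0.002
```

Call:
{"fn": "jog_arm", "kwargs": {"targets": [1,0.012,0,0.0035,0,0,0,1,0.016,0,0.0035,0,0,0,1,0.016,0,0.0035,0,0,0,1,0.016,0,0.0035,0,0,0,1,0.016,0,0.0035,0,0,0,1,0.016,0,0.0035,0,0,0,1,0.016,0,0.0035,0,0,0,1,0.016,0,0.0035,0,0,0]}}

```text
time: 18.95
ee_pos: [557.1, -76.5, 68.9]
tcp_rot: [-179.9, 0.4, 70.1]
contact_force: [-4.0, -3.5, 7.2]
grip_width: 0.003
```

Call:
{"fn": "jog_arm", "kwargs": {"targets": [1,0.016,0,0.0035,0,0,0,1,0.016,0,0.0035,0,0,0,1,0,0,-0.04,0,0,0,1,-0.04,0,-0.01,0,0,0,1,-0.055,0,0,0,0.002,0,1,-0.025,0,0,0,0.002,0,1,0,0,0.015,0,0,0,1,0,0,0,0,0,0]}}

```text
time: 19.75
ee_pos: [552.8, -88.6, 73.5]
tcp_rot: [-180.0, 0.1, 70.1]
contact_force: [0.4, 0.2, 1.0]
grip_width: 0.008
```

```bash
python3 plan.py 552.8 -88 69 70 1; python3 look.py 2
```

```text
t 19.75 pos [552.8 -88.6  73.5] rot [-1.7996e+02  7.0000e-02  7.0110e+01] F [0.43 0.25 0.98] w 0.008
[ 0.004 -0.002  0.038] [-0.     0.001  0.001]
[552.9 -88.5  73.6] [ 0.1 -0.5  0.1]
```

View pics/j2.png

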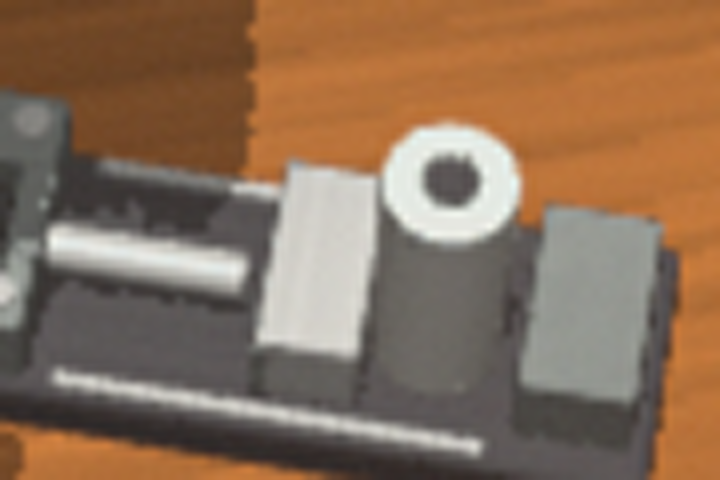

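The jaw has reached the pin and pushed it about 3–4 mm, still upright. There are a few mm left to the fixed jaw, so another stroke.

Call:
{"fn": "jog_arm", "kwargs": {"targets": [1,0.004,0,0.012,0,0,0,1,0,0,0.014,0,0,0,1,0,0,0.004,0,0,0,1,0,0,0.004,0,0,0,1,0,0,0.004,0,0,0,1,0,0,0.004,0,0,0,1,0,0,0.004,0,0,0,1,0,0,0.004,0,0,0]}}

```text
time: 20.6
ee_pos: [553.3, -87.7, 68.9]
tcp_rot: [-180.0, 0.1, 70.2]
contact_force: [-2.7, -0.4, 5.4]
grip_width: 0.008
```

Call:
{"fn": "jog_arm", "kwargs": {"targets": [1,0.01,0,0.0035,0,0,0,1,0.014,0,0.0035,0,0,0,1,0.014,0,0.0035,0,0,0,1,0.014,0,0.0035,0,0,0,1,0.014,0,0.0035,0,0,0,1,0.014,0,0.0035,0,0,0,1,0.014,0,0.0035,0,0,0,1,0.014,0,0.0035,0,0,0]}}

```text
time: 21.4
ee_pos: [556.6, -78.4, 68.9]
tcp_rot: [-180.0, 0.4, 70.2]
contact_force: [-3.8, -3.0, 6.4]
grip_width: 0.01
```

```bash
python3 look.py 3
```

```text
[556.6 -78.3  68.9] [-4.2 -2.7  5.5]
```

View pics/j3.png

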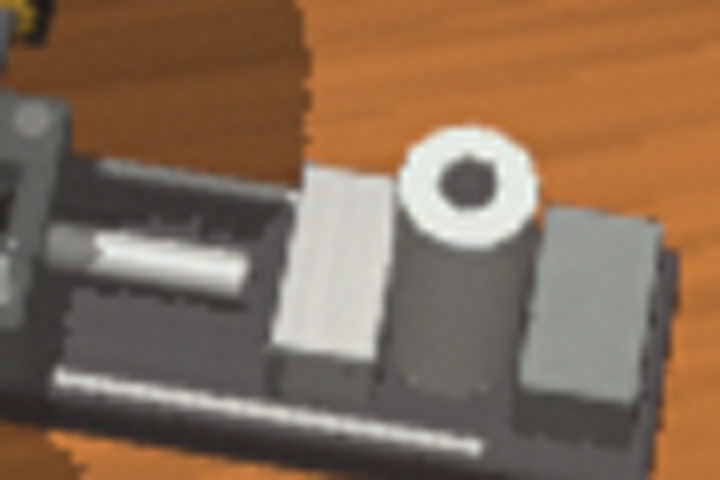

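Pin is nearly at the fixed jaw (pin edge ~522, jaw ~525 in crop). Going on slowly with slightly more pressure.

Call:
{"fn": "jog_arm", "kwargs": {"targets": [1,0.006,0,0.004,0,0,0,1,0.008,0,0.004,0,0,0,1,0.008,0,0.004,0,0,0,1,0.008,0,0.004,0,0,0,1,0.008,0,0.004,0,0,0,1,0.008,0,0.004,0,0,0,1,0.008,0,0.004,0,0,0,1,0.008,0,0.004,0,0,0]}}

```text
time: 22.25
ee_pos: [558.4, -74.9, 68.8]
tcp_rot: [180.0, 0.8, 70.2]
contact_force: [-3.7, -3.2, 7.1]
grip_width: 0.005
```

```bash
python3 look.py 4
```

```text
[558.4 -74.8  68.8] [-4.2 -4.   5.9]
```

View pics/j4.png

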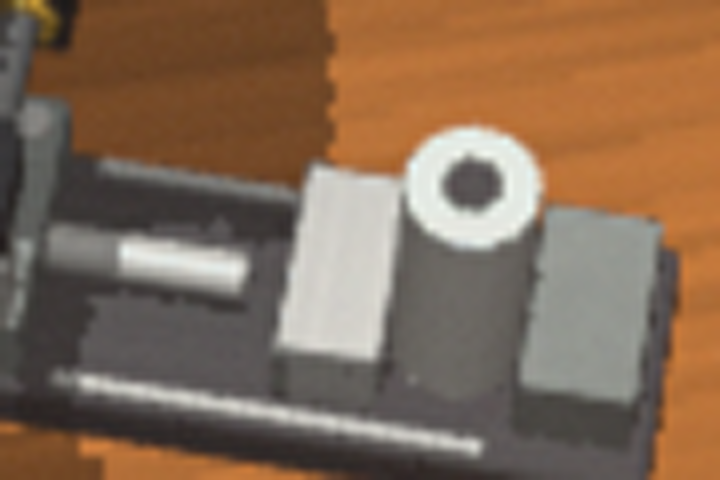

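Call:
{"fn": "jog_arm", "kwargs": {"targets": [1,0,0,-0.04,0,0,0,1,-0.03,0,-0.01,0,0.004,0,1,-0.055,0,0,0,0.005,0,1,-0.03,0,0,0,0,0,1,0,0,0.015,0,0,0,1,0,0,0.01,0,0,0,1,0,0,0.01,0,0,0,1,0,0,0,0,0,0]}}

```text
time: 23.1
ee_pos: [553.2, -89.0, 70.5]
tcp_rot: [180.0, -0.1, 70.2]
contact_force: [0.1, -0.0, -0.0]
grip_width: 0.004
```

```bash
python3 plan.py 553.5 -86.5 69 70 1; python3 - <<'E'
from h import *
from plant import manip
s=manip.snapshot("scene");crop(s,310,255,400,315,8,f"pics/j5.png")
f=s["frame"];c=f[270:300,345:400];cv2.imwrite("pics/j5b.png",cv2.resize(np.clip(c.astype(float)*2-60,0,255).astype(np.uint8),None,fx=14,fy=14,interpolation=cv2.INTER_CUBIC))
E
```

```text
t 23.1 pos [553.2 -89.   70.5] rot [ 1.7999e+02 -6.0000e-02  7.0160e+01] F [ 0.05 -0.01 -0.02] w 0.004
[ 0.021 -0.005  0.013] [ 0.    -0.001  0.002]
```

View pics/j5b.png

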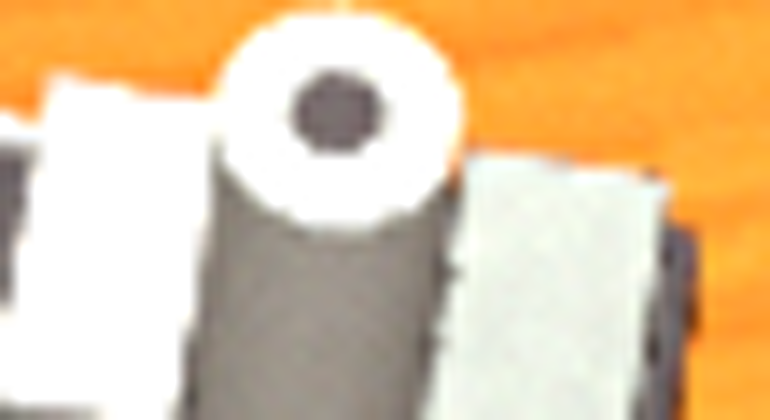

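Enlarged crop: the pin now touches both jaws, upright. One more firmer stroke to build up grip.

Call:
{"fn": "jog_arm", "kwargs": {"targets": [1,0.018,0,0.008,0,0,0,1,0,0,0.004,0,0,0,1,0,0,0.004,0,0,0,1,0,0,0.004,0,0,0,1,0,0,0.0045,0,0,0,1,0.006,0,0.005,0,0,0,1,0.008,0,0.005,0,0,0,1,0.008,0,0.005,0,0,0]}}

```text
time: 23.95
ee_pos: [554.5, -85.9, 68.9]
tcp_rot: [180.0, 0.2, 70.2]
contact_force: [-6.2, -7.0, 9.0]
grip_width: 0.005
```

Call:
{"fn": "jog_arm", "kwargs": {"targets": [1,0.008,0,0.0045,0,0,0,1,0.008,0,0.0045,0,0,0,1,0.008,0,0.0045,0,0,0,1,0.008,0,0.0045,0,0,0,1,0.008,0,0.0045,0,0,0,1,0.008,0,0.0045,0,0,0,1,0.008,0,0.0045,0,0,0,1,0.008,0,0.0045,0,0,0]}}

```text
time: 24.75
ee_pos: [556.4, -84.0, 69.0]
tcp_rot: [179.8, 0.7, 70.2]
contact_force: [-4.3, -4.7, 7.0]
grip_width: 0.002
```

```bash
python3 look.py 6
```

```text
[556.5 -83.9  69. ] [-4.9 -4.3  6.9]
```

View pics/j6.png

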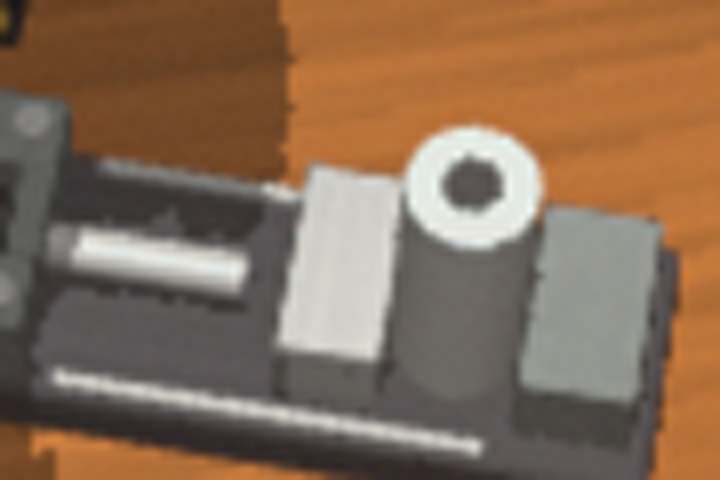

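The wheel now stalls under about 6–9 N along the rim (4 N while free) and the jaw no longer advances, so the pin is gripped. Lifting straight off and backing away.

Call:
{"fn": "jog_arm", "kwargs": {"targets": [1,0,0,-0.03,0,0,0,1,0,0,-0.1,0,0,0,1,0,0,-0.2,0,0,0,1,0,0,-0.3,0,0,0,1,-0.1,-0.1,-0.2,0,0,0,1,-0.25,-0.2,0,0,0,0,1,-0.3,-0.2,0,0,0,0,1,-0.1,-0.1,0,0,0,0]}}

```text
time: 25.6
ee_pos: [457.0, -143.0, 178.3]
tcp_rot: [179.6, 0.6, 70.5]
contact_force: [-0.1, 0.5, 0.0]
grip_width: 0.004
```

Call:
{"fn": "jog_arm", "kwargs": {"targets": [1,0,0,0,0,0,0,1,0,0,0,0,0,0,1,0,0,0,0,0,0,1,0,0,0,0,0,0,1,0,0,0,0,0,0,1,0,0,0,0,0,0,1,0,0,0,0,0,0,1,0,0,0,0,0,0]}}

```text
time: 26.4
ee_pos: [458.8, -141.9, 180.1]
tcp_rot: [179.5, 0.6, 70.5]
contact_force: [-0.4, 0.2, -0.4]
grip_width: 0.008
```

```bash
python3 look.py 7; python3 - <<'E'
from h import *
from plant import manip
t=manip.snapshot("top");s=load("s_7.pkl");pickle.dump(t,open("top7.pkl","wb"))
a=cv2.resize(s["frame"],(400,300));b=cv2.resize(t["frame"],(400,300))
c=cv2.resize(s["frame"][255:315,310:390],(400,300),interpolation=cv2.INTER_CUBIC);d=cv2.resize(t["frame"][170:230,270:350],(400,300),interpolation=cv2.INTER_CUBIC)
cv2.imwrite("pics/f7.png",np.vstack([np.hstack([a,b]),np.hstack([c,d])]))
E
```

```text
[ 458.7 -141.9  180.1] [-0.3  0.7  0.2]
```

View pics/f7.png

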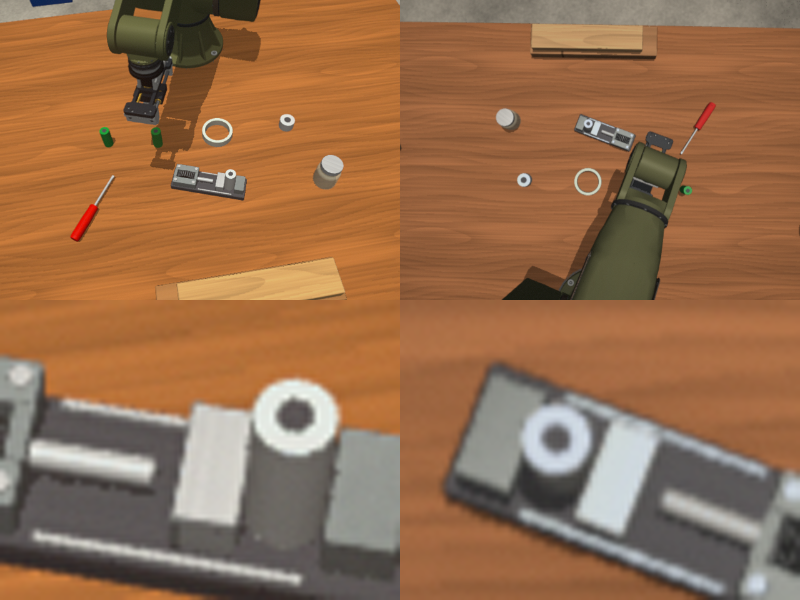

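```bash
python3 - <<'E'
from cl import *
s=load("s_7.pkl");t=load("top7.pkl");OS=(576.9,-21.6);OT=(571.7,-24.9)
print("scene",w2c(ray(s,(296/5+310,113/5+255),83),OS,-19.85))
print("top",w2c(ray(t,((556-400)/5+270,(438-300)/5+170),83),OT,-19.85))
E
```

```text
scene [-0.1967927  55.56561328]
top [ 1.72646212 56.98632845]
```

The pin's top centre is at clamp x ≈ 0–2 mm, y ≈ 56 mm, as expected against the fixed jaw, and the robot is clear. Handing in.

```bash
python3 -c "
from plant import manip
print(manip.close_job())"
```

```text
the job is handed in; nothing more can be done
None
```

The pin is standing upright in the clamp, gripped between the two jaws, and the job is handed in at about 26.5 s. I set the silver pin on the bed between the open jaws and let go. I then rolled the thumbwheel with the closed fingertips in four strokes until it stalled, and backed the arm away.

**Final checks:**
- **Pin position:** the pin's top centre is at x ≈ -0.2 to 1.7 mm and y ≈ 55.6 to 57 mm in the clamp's frame. It looks upright and touches both jaws.
- **Forces:** the highest readings were about 9 N pressing down and about 9.5 N sideways, roughly 13 N combined. These are only the readings at the end of each move.
- **Grip:** the force along the wheel's rim rose from about 4 to 5 N while it turned freely to about 6 to 9 N at the stall. The jaw's force on the pin cannot be measured directly, so the grip is inferred from that rise and from the jaw no longer advancing.
- **Bystanders:** the spacer, tape, jar and screwdriver look unmoved in the final pictures; I did not measure them.

The two cameras disagreed by about 5 mm in absolute position. They agreed to about 2 mm on where the pin sat relative to the clamp, so I worked from that.

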